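# Push a stuck rock core out of its drill barrel

### The job

A rock core is stuck in the drill barrel clamped in the core extruder. Take the push rod that fits the barrel, push the core right out into the measuring trough and up against its zero stop, then lay the rod back in its empty place on the rod rest. It is a trace-metal sample, so the gripper must not touch the core, and the other rod, the beaker and the timer stay as they are.

Things in the scene. Friction and masses are not known exactly. Their poses are not given: they have to be found in the camera images.
- extruder: core extruder, fixed: grey base 180 x 74 x 12 mm, two dark clamp blocks (x = -60 and -16 mm, 14 x 54 mm, top at z = 84, screw heads to 89 mm) holding a steel drill barrel level, then a V trough with a stop. Origin: centre of the base's underside; x points along the bore the way the core comes out (barrel to trough), z up. Bore axis at y = 0, z = 60 mm
- bore_entry (a point): centre of the barrel's rear mouth, where the rod goes in: extruder x = -80 mm, z = 60 mm; axes as the extruder's. Barrel 80 mm long, 36 mm outside diameter, 28 mm bore, open at both ends; nothing stands behind this mouth
- barrel_exit (a point): centre of the barrel's front mouth at the trough end: extruder x = 0, z = 60 mm; axes as the extruder's. The trough begins 2 mm further on and is a little lower, so a core drops 2 mm as it comes out and then lies with its axis at z = 56.5 mm
- spring_catch (a point): rounded steel spring catch in the roof of the bore (extruder x = -34 mm); the point is its lower side where it presses on the core. About 5 to 9 N along the bore push the core past it. When the core is gone it reaches 3.5 mm down into the bore and gives way if rubbed
- zero_stop (a point): point on the face of the trough's stop at the height of the core's axis: extruder x = 72 mm, z = 56.5 mm; axes as the extruder's. The stop is an upright plate 8 mm thick, 46 mm wide, top at z = 74 mm. The trough before it is a 90-degree V from x = 2 to 72 mm, its bottom line at z = 38.8 mm, rims at z = 57 mm, y = +-18 mm
- core: grey rock core, cylinder of 25 mm diameter, 45 mm long, about 60 g. Origin at its centre, x along its axis. At first wholly inside the barrel, centre 35 to 55 mm short of the barrel's exit. Against the stop its centre is 22.5 mm before the stop's face; the rod's tip is then 45 mm before the face, 27 mm beyond the barrel's exit
- thin_rod: push rod that fits: black flat-sided handle 80 mm long (x = -40 to 40), 20 wide (y), 26 high (z), a collar to x = 45 mm, a 10 mm shaft, and a white tip disc 20 mm in diameter from x = 150 to 165 mm. Origin: handle's centre, on the rod's axis; x points to the tip. About 150 g, centre of mass about 27 mm ahead of the origin. On the rest its axis is level at z = 60 mm
- thin_rod_tip (a point): centre of the end face of the thin rod's tip disc, 165 mm from the rod's origin along its x; axes as the rod's
- thick_rod: push rod for a larger barrel, like the thin rod but with a tip disc of 36 mm diameter, too big for this bore. Origin and axes as the thin rod's. To be left alone
- rod_rest: rod rest, fixed: grey base 165 x 150 x 8 mm with two places side by side, 90 mm apart, one rod in each (which is where varies). Origin: centre of its underside; x points along the rods towards their tips. Each place has a rear saddle at x = -67.5 mm and a front fork at x = 67.5 mm; between them the handle is free at its sides and below
- place_left (a point): where a rod's origin lies in the left place: rest x = -37.5, y = 45, z = 60 mm; axes as the rest's. Saddle: 12 mm long, flat top at z = 47 mm under the handle's end, lips 26 mm apart, up to z = 58 mm. Fork: 8 mm thick, floor at z = 55 mm under the shaft, prongs 16 mm apart, flared above, up to z = 79 mm
- place_right (a point): the same for the right place: rest x = -37.5, y = -45, z = 60 mm; axes as the rest's
- beaker: empty clear beaker, 56 mm wide, 70 mm high, standing behind the extruder; origin at the centre of its underside; to be left alone
- bench_timer: flat white digital bench timer, 62 x 66 x 18 mm, lying on the counter in front of the extruder; origin at the centre of its underside; to be left alone

How it is judged:
On the way, in this order (a step that is already met when the one before it is completed fails the run):
1. the thin rod's tip is in the barrel, through its rear mouth (x of thin_rod_tip in the frame of bore_entry between 0.006 and 0.085 m and y of thin_rod_tip in the frame of bore_entry between -0.006 and 0.006 m and z of thin_rod_tip in the frame of bore_entry between -0.006 and 0.006 m), for 0.1 s.
2. the core is out of the barrel, against the stop of the trough (x of core in the frame of zero_stop above -0.0255 m and distance between core and zero_stop below 0.0265 m), for 0.2 s.
At the end, for the whole second after the job is handed in: The core lies lengthwise in the trough, its end within 3 mm of the stop, and the thin rod lies at rest in its place on the rest, tip towards the fork as before: within 15 mm lengthwise, bedded in saddle and fork (height within 4 mm, tip within 6 mm) (all of step 2 and angle between the x axis of core and the x axis of extruder, either way round below 0.1 rad and linear speed of each of core, thin_rod below 0.01 m/s and x of thin_rod in the frame of rod_rest between -0.0525 and -0.0225 m and (y of thin_rod in the frame of rod_rest between 0.039 and 0.051 m or y of thin_rod in the frame of rod_rest between -0.051 and -0.039 m) and height (world z) of thin_rod below 0.064 m and height (world z) of thin_rod_tip between 0.054 and 0.066 m and x of thin_rod_tip in the frame of rod_rest above 0.1 m); the robot touches nothing.
It fails at once if the gripper touches the core (contact force between the fingers and core above 0.3 N).
It fails at once if the thick rod is disturbed (distance of thick_rod from where it was at the start of the episode above 0.02 m).
It fails at once if the beaker is disturbed (distance of beaker from where it was at the start of the episode above 0.03 m).
It fails at once if the timer is disturbed (distance of bench_timer from where it was at the start of the episode above 0.03 m).
It also fails if it takes over 62 s, if anything falls off the work surface, if the arm or the gripper's body presses on something with over 40 N, if the wrist force passes 120 N, or if a joint passes its speed limit or range.

### The arm

A 6-joint arm with a two-finger parallel gripper is mounted at the origin on a cart in front of the work surface, level with it; the furniture and walls round the work are solid. World frame = base frame: x ahead of the robot, y to its left, z up, the work surface at z = 0. Lengths are in m, angles in rad, forces in N, time in s.
With the tool pointing down it reaches from about 0.3 to 0.85 m from the base axis. Payload 4.2 kg.
Tool frame: the origin (TCP) lies between the finger pads; the fingertips stand 19 mm ahead of it and the grasp point (between the pads) is the TCP (robot.finger_overhang is the distance from the TCP to the fingertips, in m); z points along the fingers, y is the line along which they close (so a half turn about z gives the same grasp; the last joint's range is limited). The gripper opens to 91 mm and grips with 3 to 60 N. Pads are 32 mm wide; open, the fingers measure 118 mm over their backs; the gripper's body (76 mm by 178 mm) begins 60 mm behind the grasp point.
Start: joints at [-1.355, 0.32, 1.565, -0, 1.257, -0.02], TCP at [0.134, -0.559, 0.233] pointing down, gripper open.
Joint ranges: [-3.11, 3.11], [-0.84, 2.01], [0.21, 2.61], [-1.34, 4.49], [0.05, 2.63], [-2.56, 2.56]. Speed limits (rad/s): [2.57, 2.57, 3.14, 3.14, 3.14, 3.14].

### API

Orientations are given as a rotation vector (axis times angle).
In Python, from rig import status, imaging, workorder, robot gives the robot as it stands.
- The arm moves only by the shell command python3 -m creep 'ROWS' [OPENING] [FORCE]. ROWS is text: rows parted by semicolons, each of 4 numbers parted by spaces: the shift along the world's x, y, z in cm, then the turn about the world's z in rad. A call has 1 to 8 rows; each row shifts and turns the commanded pose from where the row before left it; what a row does not reach is not made up. A row lasts 1/8 s, in which the tool goes at most 62.5 mm and 10.7 degrees, less where a joint would pass 70% of its speed; a pose out of reach is approached as far as the arm can. A call is refused whole if a number of a shift passes 6.25 or a number of a turn 0.188, either way. A call with a gripper value outside its range is refused whole. OPENING is the closure in counts, from 0 (fully open) to 255 (shut), set as the call begins (- or left out, the last holds). The fingers move at their own pace and stop on an object; FORCE is the grip in N (left out, the last holds). Time passes only in rows, so rows that do not move let the fingers close. It gives the time, the measured TCP pose, the force, the opening and the grip force at its end, in the units of the state.
- status.state(): the state, without advancing time (a new reading comes with each control period).
- imaging.read_camera(name): name is "scene" or "top" or "wrist"; returns a dict with "color" (480x640x3 uint8, red, green, blue), "z_map" (480x640 float32, m along the optical axis (not along the pixel's ray), 0 where there is no reading), "intrinsics" (3x3 intrinsics, pixels), "rvec" (rotation vector, rad) and "tvec" (3), from world to camera coordinates, as OpenCV has them. Camera axes: x right, y down, z forward; pixel columns grow to the right and rows downward; lengths in m; the calibration is good to about 2 mm. A picture is of the moment at which its call begins.
- workorder.sign_off(): hands the job in; it is judged then, once.
Trained networks look in the newest picture that a camera, given by its name, has taken for a name from the list of things; names that differ only in an ending like _2 or _b are one class to them, and where a whole thing is asked for, a point or a joint stands for the part that bears it (a point fixed in the world has none). Each returns a list of dicts, best first, with "confidence" (0 to 1); they miss things now and then, are a little off and sometimes report something else, mostly with a low value. They report only what shows in the picture. A call takes as long as a camera call.
- imaging.outline_of(thing, camera): "region" (480x640 bool, what is visible of it) and "box" ([left, top, right, bottom] in pixels, round what is visible of it).
The state is a dict: "clock": time; "joint_positions": joint angles; "joint_velocities": joint speeds; "joint_torque": joint torques, N m; "position": TCP position; "eef_rot": TCP orientation; "wrist_force": force on the tool from outside, world axes, zero at the start; "moment": the same for the moment, N m; "opening": opening from 0.0 (shut) to 1.0 (fully open); "finger_force": force on a finger pad.
Only numpy, scipy, OpenCV 4.12 (cv2) and the standard library are available. Lean on these libraries where they do the work, as an engineer would, in place of code of your own. Each camera call takes 0.05 s, during which the arm holds its last target. There are 200 camera calls.

## Working session

There is one attempt and no reset: what is moved stays moved. The work goes in short steps, Python scripts to look and compute and a shell command to move; the robot and the scene stay as the last step left them, time stands still between calls to the robot, and variables do not carry over. Pictures are saved under pics/ and viewed, at most 10 in all, crops included, and the job is handed in when it is done.

```bash
mkdir -p pics; ls; cat > h.py <<'E'
import numpy as np, cv2
from rig import status, imaging, workorder, robot
def cam(n):
    c=imaging.read_camera(n); R=cv2.Rodrigues(np.array(c['rvec'],float))[0]; c['R']=R; c['t']=np.array(c['tvec'],float).ravel(); return c
def cloud(c):
    z=c['z_map']; K=c['intrinsics']; v,u=np.indices(z.shape)
    P=np.stack([(u-K[0,2])/K[0,0]*z,(v-K[1,2])/K[1,1]*z,z],-1)
    W=(P-c['t'])@c['R']; W[z<=0]=np.nan; return W
def save(c,f): cv2.imwrite('pics/'+f,c['color'][:,:,::-1])
E
python3 - <<'E'
from h import *
for n in ['scene','top']:
    c=cam(n); save(c,n+'1.png'); W=cloud(c)
    print(n,'campos',(-c['R'].T@c['t']).round(3))
    for t in ['extruder','rod_rest','thin_rod','thick_rod','beaker','bench_timer','core']:
        for o in imaging.outline_of(t,n)[:2]:
            p=W[o['region']]; p=p[~np.isnan(p[:,0])]
            print(t,round(o['confidence'],2),np.round(o['box']),p.min(0).round(3) if len(p) else '',p.max(0).round(3) if len(p) else '',np.median(p,0).round(3) if len(p) else '')
s=status.state(); print(s['clock'],s['position'],s['eef_rot'])
E
```

```text
pics
scene campos [0.325 0.462 0.788]
extruder 0.72 [274. 309. 362. 425.] [ 0.461  0.002 -0.005] [0.544 0.214 0.091] [0.49  0.134 0.046]
rod_rest 0.56 [335. 147. 418. 224.] [ 0.518 -0.411 -0.001] [ 0.682 -0.255  0.079] [ 0.604 -0.309  0.008]
thin_rod 0.85 [321. 169. 407. 208.] [ 0.523 -0.368 -0.003] [ 0.753 -0.273  0.075] [ 0.582 -0.283  0.064]
thin_rod 0.42 [336. 150. 417. 230.] [ 0.517 -0.462 -0.004] [ 0.709 -0.255  0.08 ] [ 0.604 -0.308  0.008]
thick_rod 0.88 [335. 144. 418. 184.] [ 0.522 -0.474 -0.003] [ 0.755 -0.357  0.079] [ 0.591 -0.372  0.065]
thick_rod 0.44 [333. 149. 417. 228.] [ 0.516 -0.478 -0.004] [ 0.709 -0.255  0.08 ] [ 0.604 -0.307  0.008]
beaker 0.88 [251. 238. 278. 284.] [ 0.682 -0.078 -0.003] [0.772 0.013 0.072] [ 0.708 -0.012  0.043]
beaker 0.18 [333. 147. 419. 226.] [ 0.517 -0.486 -0.004] [ 0.708 -0.255  0.08 ] [ 0.604 -0.309  0.008]
bench_timer 0.67 [366. 305. 402. 342.] [ 0.404 -0.066 -0.004] [0.483 0.024 0.021] [ 0.441 -0.011  0.015]
top campos [ 0.337 -0.097  1.52 ]
extruder 0.72 [202. 260. 275. 294.] [ 0.463  0.032 -0.01 ] [0.543 0.222 0.099] [0.496 0.122 0.043]
rod_rest 0.74 [386. 201. 449. 271.] [ 0.52  -0.41  -0.003] [ 0.685 -0.258  0.082] [ 0.61  -0.333  0.008]
thin_rod 0.65 [397. 182. 408. 266.] [ 0.525 -0.299  0.049] [ 0.728 -0.278  0.081] [ 0.589 -0.288  0.069]
thick_rod 0.75 [203. 262. 275. 295.] [ 0.465  0.034 -0.005] [0.539 0.213 0.099] [0.496 0.118 0.046]
thick_rod 0.65 [430. 184. 445. 263.] [ 0.525 -0.396  0.002] [ 0.727 -0.364  0.088] [ 0.598 -0.377  0.069]
beaker 0.59 [280. 180. 303. 204.] [ 0.683 -0.042 -0.005] [0.743 0.016 0.079] [ 0.72  -0.014  0.028]
bench_timer 0.71 [280. 284. 308. 311.] [ 0.408 -0.053  0.007] [0.478 0.017 0.027] [ 0.443 -0.018  0.016]
core 0.26 [432. 183. 446. 262.] [ 0.525 -0.399 -0.004] [ 0.74  -0.362  0.088] [ 0.603 -0.377  0.069]
0.8 [ 0.13434066 -0.55909135  0.23297208] [3.11970833e+00 3.69513598e-01 6.06439586e-05]
```

```bash
python3 - <<'E'
import cv2,numpy as np
a=cv2.imread('pics/top1.png')[170:320,190:460]; a=cv2.resize(a,(800,444),interpolation=3)
cv2.imwrite('pics/t1c.png',a)
b=cv2.imread('pics/scene1.png')[130:440,230:430]; cv2.imwrite('pics/s1c.png',cv2.resize(b,(387,600),interpolation=3))
E
```

```text
(no output)
```

View pics/t1c.png

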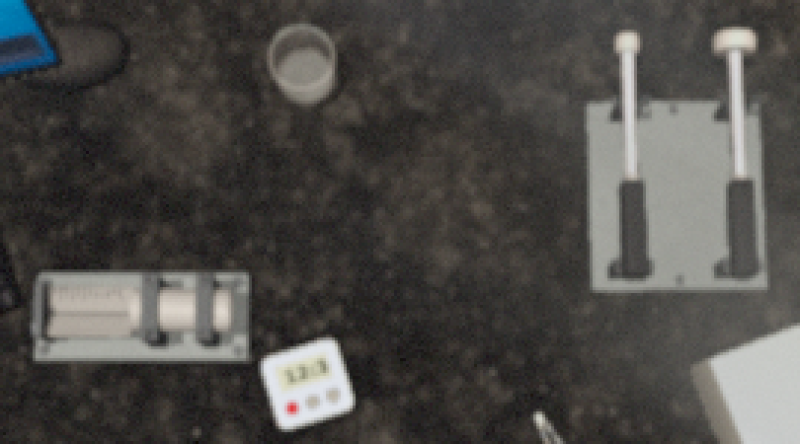

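View pics/s1c.png

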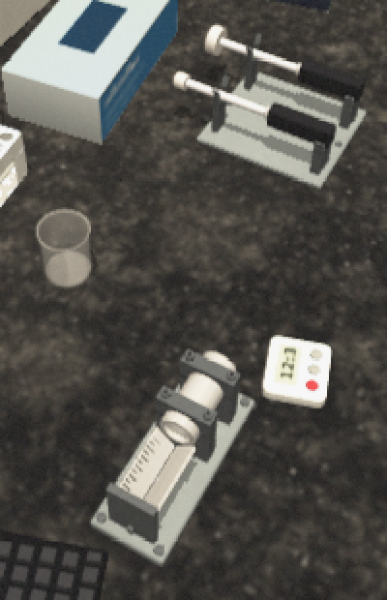

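The top crop shows the thin rod at crop (628,150) and the thick rod at (740,150), tips toward +x. The extruder is at (140,315) with the barrel mouth to the right, so the bore runs along +y and the timer lies beside the approach. Next I check obstacle heights and fit the first poses.

```bash
python3 - <<'E'
from h import *
c=cam('top'); W=cloud(c)
m=(W[...,0]>0.05)&(W[...,0]<0.85)&(W[...,1]<0.2)&(W[...,1]>-0.65)
for x in np.arange(0.05,0.85,0.1):
    print(round(x,2),[round(float(np.nanmax(np.where(m&(abs(W[...,0]-x-.05)<.05)&(abs(W[...,1]-y-.05)<.05),W[...,2],-1))),2) for y in np.arange(-.65,.2,.1)])
def fit(p):
    r=cv2.minAreaRect((p[:,:2]*1000).astype(np.float32)); return np.round(r[0],1),np.round(r[1],1),round(r[2],1)
for n in ['top','scene']:
    c=cam(n); W=cloud(c)
    for t,zl,zh in [('extruder',.004,.02),('extruder',.07,.083),('rod_rest',.003,.014),('thin_rod',.055,.08)]:
        o=[o for o in imaging.outline_of(t,n)][0]
        p=W[o['region']]; p=p[(p[:,2]>zl)&(p[:,2]<zh)]; print(n,t,fit(p),len(p))
E
```

```text
0.05 [0.59, 0.59, 0.64, -0.74, 0.01, 0.64, 0.57, 0.28, 0.01]
0.15 [0.6, 0.63, 0.64, 0.01, 0.76, 0.76, 0.57, 0.01, 0.01]
0.25 [0.03, 0.02, 0.01, 0.01, 0.01, 0.01, 0.01, 0.01, 0.01]
0.35 [0.03, 0.11, 0.11, 0.11, 0.01, 0.02, 0.03, 0.01, 0.01]
0.45 [0.01, 0.11, 0.11, 0.1, 0.01, 0.01, 0.08, 0.09, 0.08]
0.55 [0.1, 0.01, 0.08, 0.08, 0.01, 0.01, 0.01, 0.01, 0.01]
0.65 [0.11, 0.01, 0.09, 0.08, 0.01, 0.01, 0.08, 0.03, 0.3]
0.75 [0.11, 0.11, 0.08, 0.08, 0.09, 0.07, 0.07, 0.11, 0.34]
top extruder (array([501.3, 123.3]), array([179.8,  73.9]), 89.3) 847
top extruder (array([502. , 122.8]), array([160.7,  53.4]), 89.4) 410
top rod_rest (array([ 602.3, -333.5]), array([150. , 164.3]), 89.7) 2445
top thin_rod (array([ 626.7, -288.5]), array([ 20.3, 203.6]), 89.8) 496
scene extruder (array([499.8, 124.6]), array([180.6,  74.5]), 89.6) 1581
scene extruder (array([500.1, 124. ]), array([161.1,  55.2]), 89.4) 858
scene rod_rest (array([ 600.3, -334.8]), array([165.6, 157.9]), 0.2) 2151
scene thin_rod (array([ 624.5, -287.1]), array([ 24.1, 203.9]), 89.0) 606
```

```bash
python3 -m creep '0 0 5 0;2 2 5 0;5 3 0 -0.12;5 3 0 -0.116;5 3 0 0;5 3 0 0;5 3 0 0;5 3 0 0' 60 40
```

```text
clock: 2.35
position: [0.4558, -0.3579, 0.3331]
eef_rot: [3.141, -0.0, 0.0]
wrist_force: [-0.6, -1.1, 0.8]
opening: 0.768
finger_force: 0.0
```

```bash
cat >> h.py <<'E'
def ax(p):
    q=p[:,:2]; m=np.median(q,0); l=cv2.fitLine(q.astype(np.float32),cv2.DIST_HUBER,0,1e-5,1e-5).ravel(); return q.mean(0).round(4),round(float(np.degrees(np.arctan2(l[1],l[0]))),2)
def fit(p):
    r=cv2.minAreaRect((p[:,:2]*1000).astype(np.float32)); return np.round(r[0],1),np.round(r[1],1),round(r[2],2)
E
python3 - <<'E'
from h import *
c=cam('wrist'); W=cloud(c); save(c,'w1.png'); print('campos',(-c['R'].T@c['t']).round(3),status.state()['position'])
for t,zl,zh in [('rod_rest',.003,.014),('thin_rod',.055,.085),('thick_rod',.055,.085)]:
    for o in imaging.outline_of(t,'wrist')[:1]:
        p=W[o['region']]; p=p[(p[:,2]>zl)&(p[:,2]<zh)]; print(t,o['box'],round(o['confidence'],2),len(p)); 
        if len(p)>10: print(fit(p),ax(p),p[:,2].max(), p.min(0),p.max(0))
E
```

```text
campos [ 0.533 -0.358  0.486] [ 0.46175299 -0.35382795  0.33249156]
rod_rest [226.2, 0.0, 362.8, 140.0] 0.55 13716
(array([ 593.7, -333. ]), array([150.3, 147.1]), 89.94) (array([ 0.6015, -0.3351]), 14.05) 0.01391036113794583 [ 0.52008381 -0.40825528  0.00487386] [ 0.66718674 -0.25782277  0.01391036]
thin_rod [232.9, 3.0, 254.8, 137.7] 0.59 2360
(array([ 588.2, -288.3]), array([ 20.4, 126.7]), 89.76) (array([ 0.5796, -0.2894]), 0.51) 0.07758317362390788 [ 0.52481712 -0.29847863  0.05508864] [ 0.65152356 -0.27795063  0.07758317]
```

View pics/w1.png

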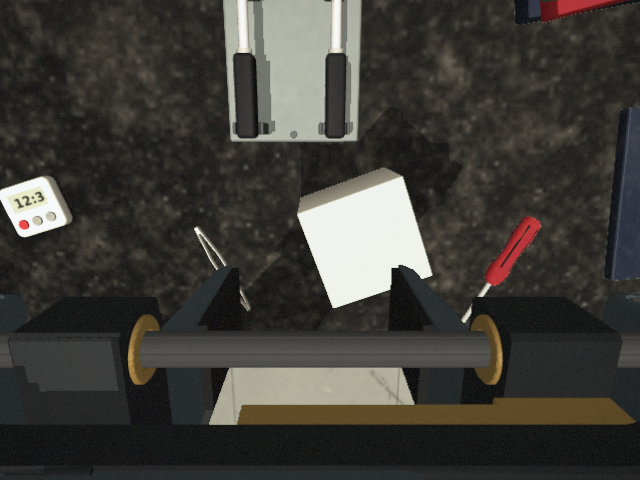

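The wrist view shows the thin rod handle at px (245,95), the thick one at (336,95) and the 11 cm box at (365,240), clear of the grasp.

```bash
python3 -m creep '0 0 0 0;0 0 0 0'; python3 -m creep '4 2 0 0;4 2 0 0;4 2.5 0 0;0 0 -5 0;0 0 -5 0;0 0 -5 0;0 0 0 0;0 0 0 0'
```

```text
clock: 2.8
position: [0.4533, -0.3599, 0.3332]
eef_rot: [3.141, -0.003, 0.0]
wrist_force: [-0.1, 0.6, 0.4]
opening: 0.767
finger_force: 0.0
clock: 3.8
position: [0.5752, -0.2953, 0.1853]
eef_rot: [3.14, -0.002, 0.005]
wrist_force: [0.1, 1.0, 0.2]
opening: 0.765
finger_force: 0.0
```

```bash
python3 -m creep '1 0.55 0 0;0 0 -4 0;0 0 -4 0;0 0 -2.5 0;0 0 -1.7 0;0 0 0 0;0 0 0 0;0 0 0 0'; python3 -m creep '0 0 0 0;0 0 0 0;0 0 0 0;0 0 0 0;0 0 0 0;0 0 0 0' 255 50
```

```text
clock: 4.8
position: [0.5852, -0.289, 0.0624]
eef_rot: [3.14, -0.0, 0.004]
wrist_force: [-0.5, -0.3, -0.8]
opening: 0.764
finger_force: 0.0
clock: 5.55
position: [0.5843, -0.2886, 0.0609]
eef_rot: [3.142, -0.0, -0.0]
wrist_force: [-0.7, 0.0, -0.0]
opening: 0.215
finger_force: 50.0
```

```bash
python3 -m creep '0 0 1 0;0 0 2 0;0 0 3 0;0 0 4 0;0 0 4 0;0 0 0 0;0 0 0 0' && python3 -m creep '-1 1 0 0.15;-1 2 0 0.15;-1 2 0 0.15;-1 2 0 0.15;-1 2 0 0.15;-1 2 0 0.15;-1 2 0 0.15;-1.4 2.4 0 0.15' && python3 -m creep '0 0 0 0.15;0 0 0 0.15;0 0 0 0.071;0 0 0 0;0 0 0 0;0 0 0 0'; python3 - <<'E'
from h import *
s=status.state(); print(s['position'],s['eef_rot'],s['opening'])
for n in ['top','scene','wrist']:
    c=cam(n); W=cloud(c); save(c,n+'2.png')
    for t,zl,zh in [('extruder',.004,.02),('extruder',.07,.083),('thin_rod',.17,.25),('thin_rod_tip',.17,.25)]:
        for o in imaging.outline_of(t,n)[:1]:
            p=W[o['region']]; p=p[(p[:,2]>zl)&(p[:,2]<zh)]
            if len(p)>10: print(n,t,round(o['confidence'],2),len(p),fit(p),ax(p),p.min(0).round(4),p.max(0).round(4))
    # barrel points: extruder-local band by colour-free height, behind rear clamp
    m=(abs(W[...,0]-.5)<.022)&(W[...,1]>.04)&(W[...,1]<.056)&(W[...,2]>.062)&(W[...,2]<.085)
    p=W[m]; print(n,'barrel rear',len(p), p.mean(0).round(4) if len(p) else '',p[:,2].max() if len(p) else '')
E
```

```text
clock: 6.42
position: [0.5836, -0.2883, 0.2002]
eef_rot: [-3.141, 0.0, 0.002]
wrist_force: [-0.3, -0.4, -1.7]
opening: 0.217
finger_force: 50.0
clock: 7.42
position: [0.499, -0.1338, 0.199]
eef_rot: [-2.587, -1.778, 0.004]
wrist_force: [-0.6, 0.3, -1.0]
opening: 0.216
finger_force: 50.0
clock: 8.18
position: [0.5001, -0.1346, 0.2006]
eef_rot: [-2.222, -2.22, 0.001]
wrist_force: [-0.9, 0.5, -1.4]
opening: 0.215
finger_force: 50.0
[ 0.50013638 -0.13457105  0.20057659] [-2.22164538e+00 -2.22030986e+00  5.09623468e-04] 0.21529068024119882
top extruder 0.73 862 (array([501.6, 125.2]), array([183.9,  78.5]), 89.35) (array([0.494 , 0.1176]), -86.87) [0.4623 0.0335 0.004 ] [0.5417 0.2168 0.02  ]
top extruder 0.73 410 (array([501.3, 123. ]), array([ 53.1, 160.3]), 1.77) (array([0.5016, 0.101 ]), 89.85) [0.4751 0.0428 0.07  ] [0.5283 0.2034 0.083 ]
top thin_rod 0.72 154 (array([499.2, -42.7]), array([103.4,  17.8]), 89.09) (array([ 0.5   , -0.0201]), -89.28) [ 0.491  -0.0945  0.1962] [0.5089 0.0091 0.2135]
top thin_rod_tip 0.69 122 (array([501.2, -44. ]), array([ 13.1, 100.9]), 2.08) (array([ 
[... 653 characters left out ...]
8.4, -72.1]), array([ 20.4, 169.7]), 0.51) (array([ 0.4981, -0.0647]), -89.34) [ 0.4887 -0.1569  0.1895] [0.5092 0.0127 0.2352]
scene barrel rear 71 [0.4976 0.0477 0.0747] 0.08152172599634896
wrist extruder 0.59 655 (array([500.3,  36. ]), array([ 5.8, 73.5]), 89.6) (array([0.5017, 0.0354]), -0.43) [0.4636 0.0331 0.004 ] [0.537  0.0392 0.0176]
wrist thin_rod 0.9 11848 (array([500.5, -92.3]), array([153.8,  20. ]), 89.84) (array([ 0.5004, -0.0899]), 89.96) [ 0.4903 -0.1692  0.1932] [ 0.5103 -0.0154  0.2162]
wrist thin_rod_tip 0.9 12063 (array([500.3, -92.6]), array([ 20.2, 155. ]), 0.09) (array([ 0.5004, -0.0899]), 89.93) [ 0.4902 -0.1701  0.1888] [ 0.5104 -0.0152  0.2162]
wrist barrel rear 0
```

```bash
python3 -m creep '-0.2 0 -4 -0.008;0 0 -4 0;0 0 -3 0;0 0 -2 0;0 0 -1.05 0;0 0 0 0;0 0 0 0;0 0 0 0'; python3 - <<'E'
from h import *
for n in ['scene','wrist','top']:
    c=cam(n); W=cloud(c); save(c,n+'3.png')
    o=imaging.outline_of('thin_rod',n)
    if not o: continue
    for a,b in [(-.19,-.12),(-.10,-.01),(-.003,.013)]:
        p=W[o[0]['region']]; p=p[(p[:,1]>a)&(p[:,1]<b)&(p[:,2]>.055)]
        if len(p)>5: print(n,(a,b),len(p),'zq95',np.quantile(p[:,2],[.5,.95]).round(4),'x',np.quantile(p[:,0],[.03,.5,.97]).round(4),p[:,1].max().round(4))
    m=(abs(W[...,0]-.5)<.022)&(W[...,1]>.04)&(W[...,1]<.056)&(W[...,2]>.05)&(W[...,2]<.085)
    p=W[m]; print(n,'barrel',len(p), np.quantile(p[:,0],[.03,.5,.97]).round(4) if len(p) else '',np.quantile(p[:,2],.95) if len(p) else '',p[:,1].min() if len(p) else '')
a=cv2.imread('pics/scene3.png')[210:430,230:400]; cv2.imwrite('pics/s3c.png',cv2.resize(a,(463,600),interpolation=3))
E
```

```text
clock: 9.93
position: [0.4989, -0.1348, 0.0613]
eef_rot: [2.229, 2.211, 0.001]
wrist_force: [0.2, 0.8, -1.1]
opening: 0.214
finger_force: 50.0
scene (-0.19, -0.12) 82 zq95 [0.0727 0.0745] x [0.491  0.5006 0.5076] -0.12
scene (-0.1, -0.01) 197 zq95 [0.0642 0.0668] x [0.493  0.4968 0.5022] -0.0102
scene (-0.003, 0.013) 105 zq95 [0.0664 0.0706] x [0.4892 0.4972 0.5065] 0.0124
scene barrel 71 [0.4838 0.4972 0.5125] 0.07853413288887252 0.0429361935104973
wrist (-0.19, -0.12) 3369 zq95 [0.074  0.0751] x [0.4893 0.4986 0.5079] -0.12
wrist (-0.1, -0.01) 6502 zq95 [0.0654 0.0669] x [0.4948 0.4994 0.504 ] -0.0148
wrist barrel 0   
top (-0.1, -0.01) 99 zq95 [0.0641 0.0694] x [0.4944 0.499  0.5042] -0.0114
top (-0.003, 0.013) 45 zq95 [0.0676 0.0731] x [0.4901 0.4991 0.5072] 0.0106
top barrel 87 [0.4836 0.4995 0.5169] 0.08153503908954449 0.04278287071172598
```

View pics/s3c.png

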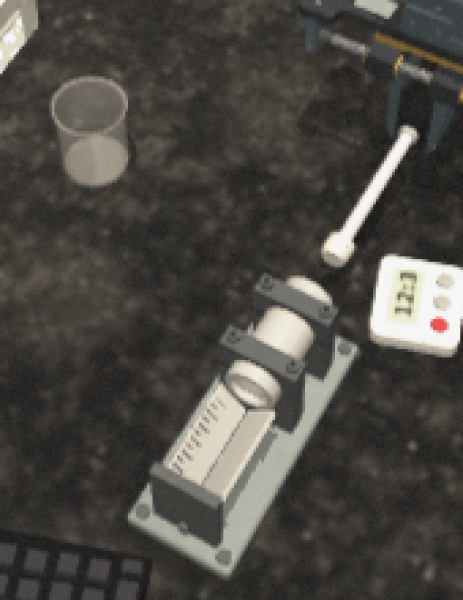

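View pics/wrist3.png

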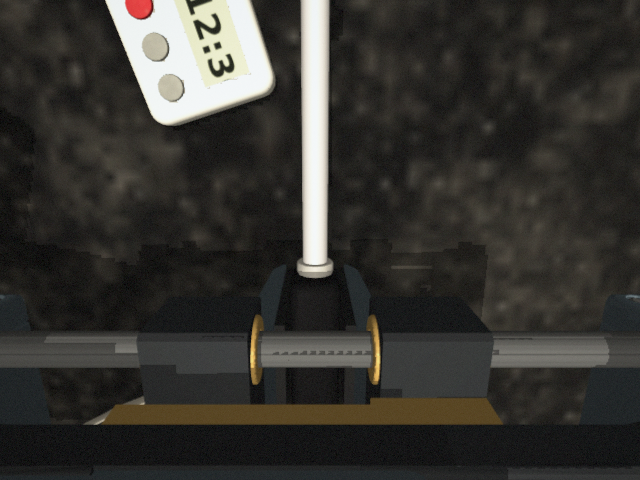

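The scene crop shows the tip at (338,250) in line with the rear mouth at (310,290), and the wrist view shows the handle square between the pads. I insert now.

```bash
python3 -m creep '0.03 1 0 0;0 1 0 0;0 1 0 0;0 0.5 0 0;0.01 0.5 0 0;0 0 0 0' && python3 -m creep '0 0.5 0 0;0.01 0.5 0 0;0 0.5 0 0;0.01 0.5 0 0;0 0 0 0'
```

```text
clock: 10.98
position: [0.4988, -0.0943, 0.0605]
eef_rot: [2.23, 2.213, 0.0]
wrist_force: [0.1, -0.0, -1.6]
opening: 0.216
finger_force: 50.0
clock: 11.6
position: [0.4991, -0.0748, 0.0606]
eef_rot: [2.229, 2.212, -0.0]
wrist_force: [-0.1, -2.0, -2.0]
opening: 0.212
finger_force: 50.0
```

```bash
python3 -m creep '0 0.5 0 0;0.01 0.5 0 0;0 0.5 0 0;0.01 0.5 0 0;0 0 0 0' && python3 -m creep '0 0.5 0 0;0.01 0.5 0 0;0 0.5 0 0;0.01 0.5 0 0;0 0.5 0 0;0.01 0.5 0 0;0 0 0 0'
```

```text
clock: 12.22
position: [0.4991, -0.0544, 0.0605]
eef_rot: [-2.23, -2.212, -0.0]
wrist_force: [1.1, -0.9, -1.4]
opening: 0.21
finger_force: 50.0
clock: 13.1
position: [0.4994, -0.0242, 0.0605]
eef_rot: [-2.23, -2.213, -0.0]
wrist_force: [0.0, 0.2, -2.4]
opening: 0.215
finger_force: 50.0
```

```bash
python3 -m creep '0 0.5 0 0;0.01 0.5 0 0;0 0.5 0 0;0.01 0.5 0 0;0 0.3 0 0;0 0 0 0;0 0 0 0'; python3 - <<'E'
from h import *
c=cam('wrist'); W=cloud(c); o=imaging.outline_of('thin_rod','wrist')[0]; s=status.state(); p=W[o['region']]; p=p[p[:,2]>.055]
white=c['color'].min(2)>120
q=W[o['region']&white]; q=q[q[:,2]>.055]
print(s['position'],s['wrist_force'],'shaft start rel tcp',np.quantile(q[:,1],.02)-s['position'][1])
for n in ['top','scene']:
    c=cam(n); W=cloud(c); save(c,n+'4.png')
    for o in imaging.outline_of('core',n)[:2]:
        p=W[o['region']]; print(n,o['confidence'],p.min(0),p.max(0),np.median(p,0))
    if n=='top':
        m=(abs(W[...,0]-.5)<.006)&(W[...,1]>.12)&(W[...,1]<.21)
        for y in np.arange(.12,.21,.005):
            k=m&(abs(W[...,1]-y)<.0025); print(round(y,3),np.nanmedian(W[k][:,2]).round(4) if k.any() else '',end=' ')
a=cv2.imread('pics/scene4.png')[280:430,250:400]; cv2.imwrite('pics/s4c.png',cv2.resize(a,(600,600),interpolation=3))
E
```

```text
clock: 13.98
position: [0.4997, -0.0016, 0.0605]
eef_rot: [2.23, 2.212, 0.0]
wrist_force: [0.2, 0.4, -2.3]
opening: 0.215
finger_force: 50.0
[ 0.49965718 -0.00169075  0.06048085] [-0.23957669  0.56328806 -2.06480733] shaft start rel tcp 0.021591224525841012
top 0.65 [nan nan nan] [nan nan nan] [nan nan nan]
top 0.17 [nan nan nan] [nan nan nan] [nan nan nan]
0.12 0.0793 0.125 0.0653 0.13 0.0674 0.135 0.0692 0.14 0.0683 0.145 0.07 0.15 0.0683 0.155 0.0687 0.16 0.0675 0.165 0.0708 0.17 0.0675 0.175 0.0704 0.18 0.0664 0.185 0.0663 0.19  0.195 0.0606 0.2 0.0729 0.205 0.0718 scene 0.73 [nan nan nan] [nan nan nan] [nan nan nan]
```

View pics/s4c.png

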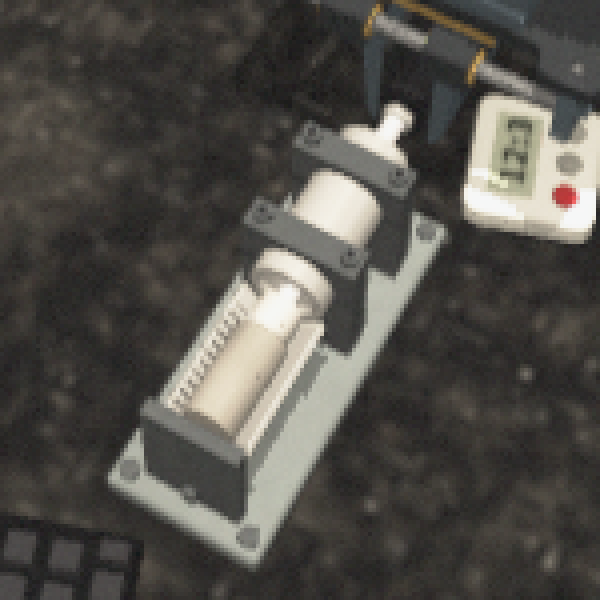

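The core is out and lies in the trough at crop (240,375), a few mm short of the stop plate. I creep on until the force shows contact.

```bash
python3 -m creep '0 0.2 0 0;0 0.2 0 0;0 0.1 0 0;0 0 0 0' && python3 -m creep '0 0.1 0 0;0 0 0 0;0 0 0 0' && python3 -m creep '0 0.1 0 0;0 0 0 0;0 0 0 0'
```

```text
clock: 14.78
position: [0.4996, 0.0036, 0.0605]
eef_rot: [-2.23, -2.213, -0.0]
wrist_force: [0.5, 0.1, -1.4]
opening: 0.216
finger_force: 50.0
clock: 15.15
position: [0.4996, 0.0044, 0.0605]
eef_rot: [2.23, 2.213, 0.0]
wrist_force: [-0.1, 0.2, -1.7]
opening: 0.223
finger_force: 50.0
clock: 15.52
position: [0.4996, 0.0052, 0.0605]
eef_rot: [2.23, 2.212, -0.0]
wrist_force: [0.6, -2.7, -1.3]
opening: 0.213
finger_force: 50.0
```

```bash
python3 -m creep '0 0.1 0 0;0 0 0 0;0 0 0 0'
```

```text
clock: 15.9
position: [0.4998, 0.0052, 0.0606]
eef_rot: [2.228, 2.212, -0.002]
wrist_force: [-0.2, -6.8, -0.3]
opening: 0.216
finger_force: 50.0
```

Contact: 6.8 N with motion stalled where the stop is expected. I draw the rod back.

```bash
python3 -m creep '0 -0.1 0 0;0 -0.5 0 0;-0.01 -1 0 0;0 -1 0 0;-0.02 -2 0 0;-0.02 -2 0 0;-0.02 -2 0 0;-0.02 -2 0 0' && python3 -m creep '-0.02 -2 0 0;0 -1.5 0 0;0 0 0 0' && python3 -m creep '0 0 3 0;0 0 4 0;0 0 4 0;0 0 3.05 0;0 0 0 0;0 0 0 0;0 0 0 0'; python3 - <<'E'
from h import *
s=status.state(); print(s['position'])
for n in ['top','scene','wrist']:
    c=cam(n); W=cloud(c); save(c,n+'5.png')
    for o in imaging.outline_of('core',n)[:1]:
        p=W[o['region']]; p=p[p[:,2]>.058]; print(n,'core',o['confidence'],fit(p),ax(p),p[:,1].min(),p[:,1].max())
    for o in imaging.outline_of('thin_rod',n)[:1]:
        p=W[o['region']]; p=p[p[:,2]>.17]; print(n,'rod',fit(p),ax(p),p.min(0).round(4),p.max(0).round(4))
a=cv2.imread('pics/scene5.png')[280:430,250:400]; cv2.imwrite('pics/s5c.png',cv2.resize(a,(600,600),interpolation=3))
E
```

```text
clock: 16.9
position: [0.4986, -0.1008, 0.0605]
eef_rot: [2.231, 2.212, 0.0]
wrist_force: [0.8, 0.5, -1.5]
opening: 0.217
finger_force: 50.0
clock: 17.27
position: [0.4985, -0.1356, 0.0605]
eef_rot: [2.232, 2.21, 0.0]
wrist_force: [-0.7, 0.9, -1.7]
opening: 0.217
finger_force: 50.0
clock: 18.15
position: [0.4976, -0.1341, 0.1993]
eef_rot: [-2.228, -2.211, 0.002]
wrist_force: [0.0, -0.4, -1.8]
opening: 0.215
finger_force: 50.0
[ 0.49761381 -0.13414036  0.19926063]
top core 0.75 (array([501.9, 172.7]), array([46.7, 24.9]), 87.78) (array([0.501 , 0.1726]), 88.94) 0.14903462254507796 0.1959061851721231
top rod (array([495.6, -42.7]), array([107.5,  17.2]), 87.29) (array([ 0.4982, -0.0268]), -89.63) [ 0.4892 -0.0966  0.1957] [0.5064 0.0109 0.2143]
scene core 0.9 (array([499.7, 172.8]), array([41.8, 23.4]), 88.76) (array([0.4985, 0.1733]), -85.72) 0.15176655878607495 0.1938183160952161
scene rod (array([494.4, -71.3]), array([ 23.8, 167.9]), 1.26) (array([ 0.4965, -0.068 ]), -89.31) [ 0.4831 -0.1551  0.1847] [0.5074 0.0126 0.2664]
wrist core 0.7 (array([702.4, -17.4]), array([40. , 55.7]), 12.82) (array([ 0.6946, -0.0179]), -67.62) -0.04277088352630966 0.011879469763603562
wrist rod (array([498.8, -92.5]), array([155.1,  20.6]), 89.69) (array([ 0.4989, -0.09  ]), 89.5) [ 0.4881 -0.1699  0.1871] [ 0.509  -0.0149  0.2785]
```

View pics/s5c.png

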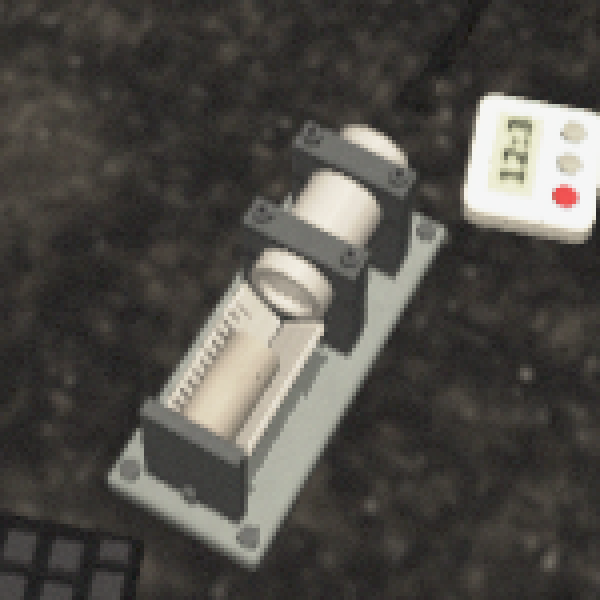

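The core at crop (235,380) lies squarely against the stop plate, and the trough and barrel are clear. I carry the rod back to the rest.

```bash
python3 -m creep '1 -2 0 -0.15;1 -2 0 -0.15;1 -2 0 -0.15;1 -2 0 -0.15;1 -2 0 -0.15;1 -2 0 -0.15;1 -2 0 -0.15;1.55 -1.35 0 -0.15' && python3 -m creep '0 0 0 -0.15;0 0 0 -0.15;0 0 0 -0.063;0 0 0 0;0 0 0 0;0 0 0 0'; python3 - <<'E'
from h import *
s=status.state(); print(s['position'],s['eef_rot'])
for n in ['top','wrist']:
    c=cam(n); W=cloud(c); save(c,n+'6.png')
    for o in imaging.outline_of('thin_rod',n)[:1]:
        p=W[o['region']]; p=p[p[:,2]>.17]; print(n,'rod',fit(p),ax(p),p.min(0).round(4),p.max(0).round(4))
    for o in imaging.outline_of('rod_rest',n)[:1]:
        p=W[o['region']]; p=p[(p[:,2]>.003)&(p[:,2]<.014)]; print(n,'rest',fit(p))
E
```

```text
clock: 19.6
position: [0.5841, -0.2891, 0.2009]
eef_rot: [3.092, 0.558, -0.0]
wrist_force: [0.5, -0.1, -0.2]
opening: 0.219
finger_force: 50.0
clock: 20.35
position: [0.584, -0.2881, 0.201]
eef_rot: [3.142, 0.001, -0.0]
wrist_force: [0.1, -1.0, -1.5]
opening: 0.218
finger_force: 50.0
[ 0.58401331 -0.28807389  0.20098185] [ 3.14150666e+00  5.40956509e-04 -7.14170562e-05]
top rod (array([ 630.9, -266.9]), array([196.9,  57.2]), 1.36) (array([ 0.6049, -0.2859]), 1.01) [ 0.533  -0.2973  0.196 ] [ 0.7299 -0.2386  0.5466]
top rest (array([ 615.1, -315.3]), array([155.3,  98.2]), 67.2)
wrist rod (array([ 626.1, -287.6]), array([154.8,  20.7]), 0.25) (array([ 0.6286, -0.2877]), -0.07) [ 0.5487 -0.2981  0.1915] [ 0.7035 -0.2774  0.216 ]
wrist rest (array([ 602.1, -333.2]), array([150.5, 163.9]), 89.82)
```

Pose matches the pick-up pose within about 0.5 mm (the rest reads at the same place), so I lower it.

```bash
python3 -m creep '0 -0.05 -4 0;0 0 -4 0;0 0 -2 0;0 0 -1.5 0;0 0 -1 0;0 0 -0.7 0;0 0 -0.5 0;0 0 0 0' && python3 -m creep '0 0 -0.3 0;0 0 0 0;0 0 0 0'
```

```text
clock: 21.65
position: [0.5841, -0.2886, 0.064]
eef_rot: [3.141, -0.0, 0.0]
wrist_force: [-0.4, 0.0, -2.4]
opening: 0.216
finger_force: 50.0
clock: 22.02
position: [0.5841, -0.2887, 0.0612]
eef_rot: [3.141, -0.0, 0.0]
wrist_force: [-0.9, -0.7, -1.5]
opening: 0.221
finger_force: 50.0
```

```bash
python3 -m creep '0 0 -0.05 0;0 0 0 0;0 0 0 0;0 0 0 0;0 0 0 0' 60 && python3 -m creep '0 0 1 0;0 0 2 0;0 0 4 0;0 0 5 0;0 0 5 0;-2 -2 5 0;-4 -3 0 0;-4 -3 0 0' && python3 -m creep '-4 -4 0 0;-4 -4 0 0;0 0 0 0;0 0 0 0'; python3 - <<'E'
from h import *
for n in ['top','scene']:
    c=cam(n); W=cloud(c); save(c,n+'7.png')
    for t in ['thin_rod','thick_rod','core','beaker','bench_timer']:
      for o in imaging.outline_of(t,n)[:1]:
        p=W[o['region']]; p=p[p[:,2]>(.055 if t[0]in'tc' else .005)]; print(n,t,fit(p),ax(p),p.min(0).round(4),p.max(0).round(4))
a=cv2.imread('pics/scene7.png')[130:440,230:430]; cv2.imwrite('pics/s7c.png',cv2.resize(a,(387,600),interpolation=3))
E
```

```text
clock: 22.65
position: [0.584, -0.2886, 0.0605]
eef_rot: [3.141, -0.0, 0.0]
wrist_force: [-0.5, 0.4, 0.5]
opening: 0.735
finger_force: 0.0
clock: 23.65
position: [0.4833, -0.3693, 0.2822]
eef_rot: [3.14, 0.001, 0.003]
wrist_force: [-0.2, -0.5, 0.2]
opening: 0.765
finger_force: 0.0
clock: 24.15
position: [0.4042, -0.4484, 0.281]
eef_rot: [3.141, -0.001, 0.002]
wrist_force: [0.8, 0.4, -0.8]
opening: 0.762
finger_force: 0.0
top thin_rod (array([ 627.6, -289.3]), array([ 21.2, 205.7]), 89.73) (array([ 0.6121, -0.2881]), -0.26) [ 0.5248 -0.2996  0.0554] [ 0.7305 -0.2783  0.0808]
top thick_rod (array([ 627.3, -374.5]), array([ 34.5, 203.8]), 87.67) (array([ 0.6209, -0.3774]), -0.2) [ 0.5252 -0.3954  0.055 ] [ 0.7289 -0.3608  0.0822]
top core (array([501. , 171.8]), array([45.1, 22.1]), 88.64) (array([0.5006, 0.1718]), -89.53) [0.4896 0.1494 0.0558] [0.5123 0.1946 0.0771]
top beaker (array([718.9, -15.9]), array([52.9, 69.5]), 88.81) (array([ 0.7146, -0.0145]), 12.64) [ 0.6843 -0.042   0.005 ] [0.7542 0.0108 0.0789]
top bench_timer (array([444.2, -17.3]), array([60.4, 65.1]), 16.51) (array([ 0.4436, -0.018 ]), -45.56) [ 0.4105 -0.0535  0.0072] [0.4778 0.0165 0.0265]
scene thin_rod (array([ 624.4, -287.1]), array([ 26.1, 203.6]), 88.16) (array([ 0.6002, -0.2834]), -1.57) [ 0.5226 -0.2979  0.055 ] [ 0.7263 -0.2711  0.076 ]
scene thick_rod (array([ 625. , -380.2]), array([205. ,  39.5]), 1.05) (array([ 0.6112, -0.3727]), -0.51) [ 0.5224 -0.3983  0.055 ] [ 0.7272 -0.3587  0.0787]
scene core (array([499.9, 172.4]), array([41.3, 23.4]), 89.37) (array([0.4983, 0.1725]), 88.38) [0.4881 0.1518 0.0555] [0.5117 0.1932 0.0707]
scene beaker (array([708.9, -14.4]), array([53.5, 56. ]), 70.51) (array([ 0.7081, -0.0133]), -50.35) [ 0.6816 -0.042   0.0052] [0.7378 0.013  0.0719]
scene bench_timer (array([441.2, -15. ]), array([61.6, 67.5]), 18.53) (array([ 0.4401, -0.0121]), -53.32) [ 0.4047 -0.0537  0.005 ] [0.477  0.0226 0.0211]
```

View pics/s7c.png

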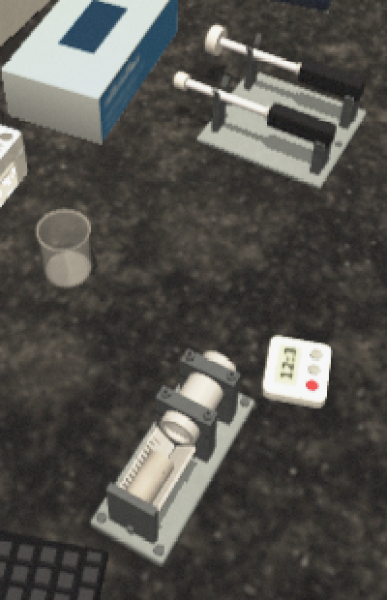

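The final view shows the thin rod back in its place at crop (260,110), the core against the stop at (145,475), and the thick rod, beaker and timer where they were.

```bash
python3 -c "
from rig import workorder; print(workorder.sign_off())"
```

```text
the job is handed in; nothing more can be done
None
```

I handed the job in at about 24 s on the robot's clock; it returned no verdict. The camera shows the core against the zero stop, the thin rod back in its place on the rest, and the thick rod, beaker and timer where they were.

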